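# Shut the gift box and clamp its lid

### The arm

A 7-joint arm with a two-finger parallel gripper is mounted at the origin on the work surface. World frame = base frame: x ahead of the robot, y to its left, z up, the work surface at z = 0. Lengths are in m, angles in degrees, forces in N, time in s.
With the tool pointing down it reaches from about 0.425 to 0.875 m from the base axis. Payload 4.7 kg.
Tool frame: the origin (TCP) lies between the finger pads; the fingertips stand env.finger_overhang ahead of it and the grasp point (between the pads) lies 5 mm behind it (env.finger_overhang is the distance from the TCP to the fingertips, in m); z points along the fingers, y is the line along which they close (so a half turn about z gives the same grasp; the last joint's range is limited). The gripper opens to 87 mm and grips with 3 to 60 N. Pads are 19 mm wide; open, the fingers measure 117 mm over their backs; the gripper's body (75 mm by 190 mm) begins 51 mm behind the grasp point.
Start: joints at [78.043, 18.392, -4.016, 83.108, 1.295, 78.541, -3.26], TCP at [0.144, -0.634, 0.202] pointing down, gripper open.
Joint ranges: [-163.93, 163.93], [-17.29, 119.83], [-79.2, 71.16], [3.27, 140.29], [-89.18, 269.18], [5.43, 117.66], [-154.24, 154.24]. Speed limits (degrees/s): [147.25, 147.25, 180, 180, 180, 180, 180].

### API

Orientations are given as [roll, pitch, yaw] about the fixed x, y, z axes, in that order (R = Rz(yaw) Ry(pitch) Rx(roll)).
In Python, from cell import telemetry, eyes, env, models gives the robot as it stands. The module is installed in compiled form; this text tells all that it offers.
- The arm moves only by the tool drive_tool, never from a script. Its arguments are lists of equal length, an entry for each row: "angular": the turn, a rotation vector about the tool's x, y, z in rad, a list of three; "delta_pos": the shift along the tool's x, y, z in cm, a list of three; "gripper": the finger opening in cm, from 0 to 8.7. A call has 1 to 20 rows; each row shifts and turns the commanded pose from where the row before left it, along the tool's axes as they then stand; what a row does not reach is not made up. A row lasts 1/10 s, in which the tool goes at most 50 mm and 8.59 degrees, less where a joint would pass 70% of its speed; a pose out of reach is approached as far as the arm can. A call with a gripper value outside its range is refused whole. The fingers move at their own pace and stop on an object; "squeeze" is the grip in N (left out, the last holds). Time passes only in rows, so rows that do not move let the fingers close. It gives the time, the measured TCP pose, the force, the opening and the grip force at its end, in the units of the state.
- telemetry.get_obs(): the state, without advancing time (a new reading comes with each control period).
- eyes.read_camera(name): name is "scene" or "top"; returns a dict with "pixels" (480x640x3 uint8, red, green, blue), "mtx" (3x3 intrinsics, pixels), "origin" and "orientation" of the camera in the world. Camera axes: x right, y down, z forward; pixel columns grow to the right and rows downward; lengths in m; the calibration is good to about 2 mm. A picture is of the moment at which its call begins. There is no depth.
- env.sign_off(): hands the job in; it is judged then, once.
Trained networks look in a picture, given as the dict that the camera call returned (one of the last four; its "shot" number tells which), for a name from the list of things; names that differ only in an ending like _2 or _b are one class to them, and where a whole thing is asked for, a point or a joint stands for the part that bears it (a point fixed in the world has none). Each returns a list of dicts, best first, with "p" (0 to 1); they miss things now and then, are a little off and sometimes report something else, mostly with a low value. They report only what shows in the picture. A call takes as long as a camera call. They do not tell look-alikes from the thing itself.
- models.search_frame(picture, target): "centre" ([column, row] in pixels, amid what is visible of it).
- models.cut_out(picture, target): "pixels" (480x640 bool, what is visible of it) and "centre" ([column, row] in pixels, amid what is visible of it).
The state is a dict: "time_s": time; "qpos": joint angles; "joint_velocities": joint speeds; "effort": joint torques, N m; "tool_pos": TCP position; "tool_rot": TCP orientation; "force": force on the tool from outside, world axes, zero at the start; "wrist_torque": the same for the moment, N m; "grip_width": finger opening in m; "grasp_force": force on a finger pad.
Only numpy, scipy, OpenCV 4.12 (cv2) and the standard library are available. Lean on these libraries where they do the work, as an engineer would, in place of code of your own. Each camera call takes 0.05 s, during which the arm holds its last target. There are 200 camera calls.

### The job

Swing the lid of the packed wooden gift box fully shut, then pump the trigger of the one-hand clamp until its spring pad bears on the lid's lip and presses the box against the heel with about 20 N, firm but not crushing. Finish while holding: keep the trigger squeezed, since the pressure fades when it is let go. Move the jaw only by the trigger, hold neither box nor lid, and leave the other things on the table where they stand.

Things in the scene. Friction and masses are not known exactly. Their poses are not given: they have to be found in the camera images.
- clamp: One-hand bar clamp on a plywood bed 350 x 160 x 12 mm. Origin on the table under it; +x along the rod from the handles to the heel, z up. Heel block: face at x = 160 mm, 85 mm high. Grey housing x = -125 to -40 mm, 132 mm high. From it stand two black grips, up to 217 mm: the fixed handle (12 mm thick, x = -104 to -92 mm) and, on its heel side, the trigger.
- grip (a point): Point at clamp x = -90 mm, 197 mm above the table; axes as clamp. Here the fixed handle's outer face is at x = -14 mm, the trigger's at +34 mm when out, +14 mm when fully squeezed. A gripper pointing down, closing along clamp x and opened 74 mm or more, fits round both.
- lever: The trigger's black grip, 22 mm wide, 10 mm thick, 70 mm long, leaning 0.155 rad towards the heel when out. Origin on its pivot, 132 mm above the table at clamp x = -71 mm. At grip height (65 mm above the pivot) it travels 20 mm. A squeeze moves its top towards the fixed handle, away from the heel.
- trigger_top (a point): Middle of the top end of the trigger, 85 mm from its pivot.
- trigger (a joint): Trigger angle (rad): 0 = out (a spring of 2 to 3 N at grip height returns it), 0.31 = fully squeezed. A squeeze drives rod and jaw forward up to 13 mm; let out, it slips back over the 5.5 mm teeth and the jaw stays: 11 mm gained per full pump. Squeeze no faster than 100 mm/s. Force at grip height is magnified 1.55 times at the rod.
- rod (a joint): Advance of rod and jaw in m, grows towards the heel, 0 to 0.085. Friction of 6 N holds it between pumps. With the box against the heel and no pressure the pad meets the lip at 0.064.
- jaw: The toothed steel rod (16 mm wide, 12 mm high, 68 mm above the table) and the jaw plate at its end, with the spring pad in front. To be moved only by the trigger.
- pad: Rubber-faced spring pad, 44 mm wide, 36 mm high, 8 mm thick, in front of the jaw plate. Origin at the middle of its front face, 68 mm above the table, at clamp x = rod value minus spring value.
- spring (a joint): How far the pad is pushed in towards its jaw plate, in m, 0 to 0.013. Stiffness 5 N per mm: 0.004 means 20 N on the box; over about 34 N (0.0068) crushes it, and a hard full squeeze can reach that. When the trigger is let go the rod slips back until only about 6 N (0.0012) remain, so the trigger must stay squeezed to keep the pressure.
- box: Loose wooden gift box, 90 (clamp x) x 150 x 80 mm, 0.7 kg, two jars packed in it, on the bed, 2 to 8 mm short of the heel. Origin under the middle of its underside, 12 mm above the table; axes as clamp, nearly. Its solid includes the lid.
- lid (a joint): Lid angle in rad, 0 = shut, 1.95 = fully open, leaning over the heel. The hinge is damped: near upright the lid stays where it is left, and from about 1.2 rad down it sinks shut by itself in a second or two.
- lid_hinge (a point): Middle of the lid's hinge line, along the top of the box's heel side, 92 mm above the table.
- lid_edge (a point): Middle of the lid's free edge, 96 mm from the hinge. The lid is 6 mm thick, 150 mm wide; a lip 70 mm wide, 5 mm thick, 30 mm long hangs from this edge over the jaw side of the box when shut and is what the pad presses on.
- jar_a: Jam jar, 62 mm across, 75 mm high, bystander. Origin under its middle.
- jar_b: Jam jar like the other, bystander.
- sauce: Sauce bottle, 50 mm across, 170 mm high, bystander. Origin under its middle.
- flask: Steel flask, 68 mm across, 210 mm high, bystander. Origin under its middle.
- cards: Block of blank gift cards, 85 x 55 x 30 mm, bystander. Origin under its middle.
- tin: Round tin, 80 mm across, 45 mm high, bystander. Origin under its middle.
There are look-alikes about, which are no part of the job. Leave any blue or green look-alike of the box alone.

How it is judged (in metres and radians):
On the way, in this order (a step that is already met when the one before it is completed fails the run):
1. the lid is fully shut (value of joint lid below 0.05 rad and contact force between pad and box below 1 N), for 0.2 s.
2. the pumped pad bears on the shut box (contact force between pad and box above 3 N and value of joint lid below 0.05 rad and contact force between the fingers and lever above 1 N), for 0.1 s.
At the end, for the whole second after the job is handed in: Lid shut (within 0.05 rad); the pad presses the box with 10 to 30 N against the heel (box within 3 mm of it), at rest, while the fingers still squeeze the trigger with over 2 N; the robot does not touch the box (contact force between pad and box between 10 and 30 N and contact force between the fingers and lever above 2 N and value of joint lid below 0.05 rad and x of box in the frame of clamp above 0.112 m and contact force between the arm and box below 1 N and linear speed of box below 0.01 m/s); the arm keeps its last pose, push and grip.
It fails at once if the pad crushes the box (over 34 N) (contact force between pad and box above 34 N).
It fails at once if the robot pushes the jaw, rod or pad itself (contact force between the arm and jaw above 3 N).
It fails at once if a bystander is moved more than 30 mm (distance of any of jar_a, jar_b, sauce, flask, cards, tin from where it was at the start of the episode above 0.03 m).
It also fails if it takes over 64 s, if anything falls off the work surface, if the arm or the gripper's body presses on something with over 40 N, if the wrist force passes 120 N, or if a joint passes its speed limit or range.

## Working session

There is one attempt and no reset: what is moved stays moved. The work goes in short steps, Python scripts to look and compute and a tool call to move; the robot and the scene stay as the last step left them, time stands still between calls to the robot, and variables do not carry over. Pictures are saved under pics/ and viewed, at most 10 in all, crops included, and the job is handed in when it is done.

Besides the shell and the picture viewer there is one more tool, called after "Request:" as a command line: name --argument value ..., lists and objects as JSON in quotes. drive_tool: Moves the arm, as the interface text tells. Its arguments: {"type":"object","properties":{"angular":{"type":"array","items":{"type":"array","items":{"type":"number"}}},"delta_pos":{"type":"array","items":{"type":"array","items":{"type":"number"}}},"gripper":{"type":"array","items":{"type":"number"}},"squeeze":{"type":"number"}},"required":["angular","delta_pos","gripper"]}

```bash
mkdir -p pics; cat > h.py <<'E'
import numpy as np, cv2
from cell import telemetry, eyes, env, models
from scipy.spatial.transform import Rotation as R
def rot(o):
    o=np.array(o)
    if o.shape==(3,3): return o
    if o.size==4: return R.from_quat(o).as_matrix()
    return R.from_euler('xyz',o,degrees=True).as_matrix()
def ray(p,px):
    d=np.linalg.inv(p['mtx'])@np.array([px[0],px[1],1.]); d=rot(p['orientation'])@d
    return np.array(p['origin']),d
def atz(p,px,z):
    o,d=ray(p,px); return o+d*(z-o[2])/d[2]
def proj(p,X):
    c=rot(p['orientation']).T@(np.array(X)-np.array(p['origin'])); u=p['mtx']@c; return u[:2]/u[2]
def tri(a,pa,b,pb):
    o1,d1=ray(a,pa);o2,d2=ray(b,pb)
    s=np.linalg.lstsq(np.stack([d1,-d2],1),o2-o1,rcond=None)[0]
    x,y=o1+d1*s[0],o2+d2*s[1]; return (x+y)/2,np.linalg.norm(x-y)
def save(p,n): cv2.imwrite('pics/'+n+'.png',p['pixels'][...,::-1])
E
python3 - <<'E'
from h import *
np.set_printoptions(precision=3,suppress=True)
P={n:eyes.read_camera(n) for n in('scene','top')}
for n,p in P.items():
    save(p,n+'0'); print(n,p['origin'],p['orientation'],p['mtx'].tolist())
    for t in ['box','lid_edge','lid_hinge','clamp','lever','trigger_top','grip','pad','jar_a','sauce','flask','cards','tin']:
        print(t,[(np.round(d['centre']).tolist(),round(d['p'],2)) for d in models.search_frame(p,t)[:4]])
print(telemetry.get_obs(),env.finger_overhang)
E
```

```text
scene [ 1.121 -0.604  0.794] [-125.046   -1.212   42.58 ] [[468.7918908997433, 0.0, 313.5631015264624], [0.0, 468.7918908997433, 237.8045003612039], [0.0, 0.0, 1.0]]
box [([193.0, 404.0], 0.92), ([164.0, 292.0], 0.76), ([364.0, 226.0], 0.65), ([268.0, 296.0], 0.64)]
lid_edge [([163.0, 276.0], 0.87), ([247.0, 281.0], 0.75), ([366.0, 216.0], 0.73), ([189.0, 399.0], 0.7)]
lid_hinge [([365.0, 216.0], 0.9), ([246.0, 279.0], 0.87), ([165.0, 280.0], 0.77), ([190.0, 404.0], 0.6)]
clamp [([313.0, 301.0], 0.58), ([299.0, 290.0], 0.58), ([330.0, 233.0], 0.52)]
lever [([247.0, 280.0], 0.5)]
trigger_top [([330.0, 232.0], 0.61)]
grip [([314.0, 299.0], 0.98)]
pad [([297.0, 289.0], 0.68), ([293.0, 286.0], 0.31), ([346.0, 318.0], 0.21)]
jar_a [([396.0, 298.0], 0.92), ([315.0, 356.0], 0.61), ([247.0, 281.0], 0.39)]
sauce [([344.0, 317.0], 0.57)]
flask [([426.0, 206.0], 0.81), ([310.0, 300.0], 0.43)]
cards [([272.0, 267.0], 0.65)]
tin [([149.0, 361.0], 0.63), ([271.0, 267.0], 0.63)]
top [0.383 0.051 1.456] [-172.343    0.005  -88.748] [[519.474756569596, 0.0, 324.9983214328062], [0.0, 519.474756569596,
[... 775 characters left out ...]
6.0], 0.58)]
flask [([168.0, 229.0], 0.66), ([347.0, 312.0], 0.44), ([383.0, 262.0], 0.21)]
cards [([351.0, 309.0], 0.62), ([347.0, 207.0], 0.24)]
tin [([470.0, 295.0], 0.94), ([401.0, 261.0], 0.19)]
{'time_s': 1.4, 'qpos': array([78.042, 18.394, -4.017, 83.108,  1.295, 78.542, -3.259]), 'joint_velocities': array([-0.187,  0.025, -0.109,  0.004,  0.042, -0.059, -0.058]), 'effort': array([ -0.   , -49.11 ,  -0.403, -31.277,  -0.064,   0.034,   0.   ]), 'tool_pos': array([ 0.144, -0.634,  0.202]), 'tool_rot': array([179.999,   0.003,  12.769]), 'force': array([-0.331, -0.549,  0.477]), 'wrist_torque': array([ 0.004, -0.021,  0.035]), 'grasp_force': 0.0, 'grip_width': 0.08739241293075849} 0.014
```

View pics/scene0.png

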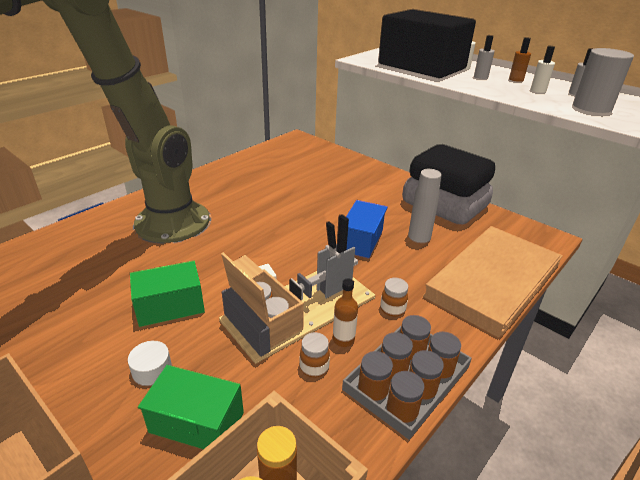

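View pics/top0.png

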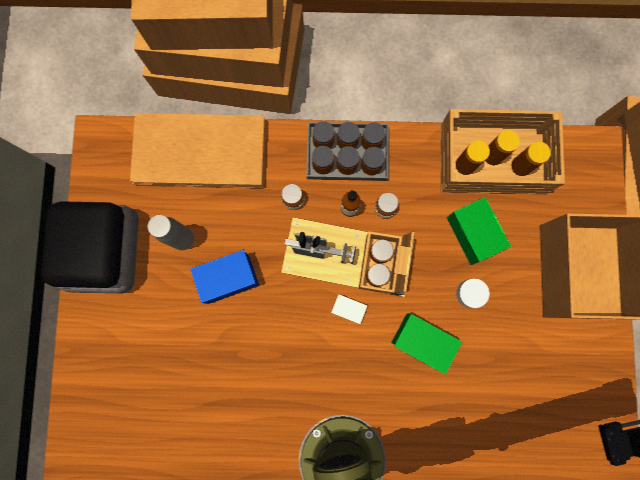

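The scene view shows the job's box: natural wood, lid up at scene (268,300) and top (385,262), standing on the plywood bed with the clamp grips at scene (335,235). The other boxes are shut look-alikes: green at scene (167,292) and (193,405), blue at (364,228). The black-handled clamp with wooden open box is the one that fits. I'll fit the bed pose and confirm it with an overlay crop.

```bash
cat >> h.py <<'E'
CL=dict()
def cw(c,p): # clamp->world; c=(x,y,yaw)
    x,y,a=c; p=np.array(p,float); return np.array([x+np.cos(a)*p[0]-np.sin(a)*p[1], y+np.sin(a)*p[0]+np.cos(a)*p[1], p[2]])
E
python3 - <<'E'
from h import *
from scipy.optimize import least_squares
np.set_printoptions(precision=4,suppress=True)
T=eyes.read_camera('top');S=eyes.read_camera('scene')
hsv=cv2.cvtColor(T['pixels'],cv2.COLOR_RGB2HSV)
m=cv2.inRange(hsv,(18,60,150),(32,190,255)); roi=np.zeros_like(m); roi[205:305,270:425]=255; m&=roi
m=cv2.morphologyEx(m,cv2.MORPH_OPEN,np.ones((3,3)))
n,l,st,_=cv2.connectedComponentsWithStats(m); pts=np.argwhere(np.isin(l,[i for i in range(1,n) if st[i,4]>60]))[:,::-1]
W=np.array([atz(T,p,.012)[:2] for p in pts]); r=cv2.minAreaRect((W*1000).astype(np.float32)); print(r,len(pts))
(cx,cy),(w,h),a=r
a=np.radians(a if w>h else a+90)
if np.sin(a)>0:a+=np.pi
c=(cx/1000,cy/1000,a); print('clamp',c,np.degrees(a))
np.save('c0.npy',c)
def draw(p,im):
    def ln(a,b,col):
        u,v=[tuple(int(round(t*16)) for t in proj(p,cw(c,q))) for q in(a,b)]
        cv2.line(im,u,v,col,1,cv2.LINE_AA,4)
    X=[(-.175,-.08,.012),(.175,-.08,.012),(.175,.08,.012),(-.175,.08,.012)]
    for i in range(4): ln(X[i],X[(i+1)%4],(255,0,0))
    for y in(-.02,.02): ln((-.104,y,.217),(-.092,y,.217),(0,255,255))
    ln((.16,-.07,.085),(.16,.07,.085),(255,0,255))
    ln((-.104,0,.217),(-.092,0,.217),(0,255,255)); ln((-.125,0,.132),(-.04,0,.132),(0,255,0))
    ln((0,-.022,.086),(0,.022,.086),(0,0,255))
def crop(p,x0,y0,w,h,s,n):
    im=cv2.resize(p['pixels'][y0:y0+h,x0:x0+w],None,fx=s,fy=s,interpolation=cv2.INTER_CUBIC).copy()
    q=dict(p); A=np.array([[s,0,-x0*s],[0,s,-y0*s],[0,0,1.]]); q['mtx']=A@p['mtx']; draw(q,im)
    cv2.imwrite('pics/'+n,im[...,::-1])
crop(T,270,185,160,120,5,'t1.png'); crop(S,210,200,185,170,3.5,'s1.png')
E
```

```text
((561.7578125, 55.593597412109375), (219.99951171875, 159.4594268798828), 80.09586334228516) 3222
clamp (0.5617578125, 0.055593597412109376, np.float64(4.539529186140099)) 260.09586334228516
```

View pics/t1.png

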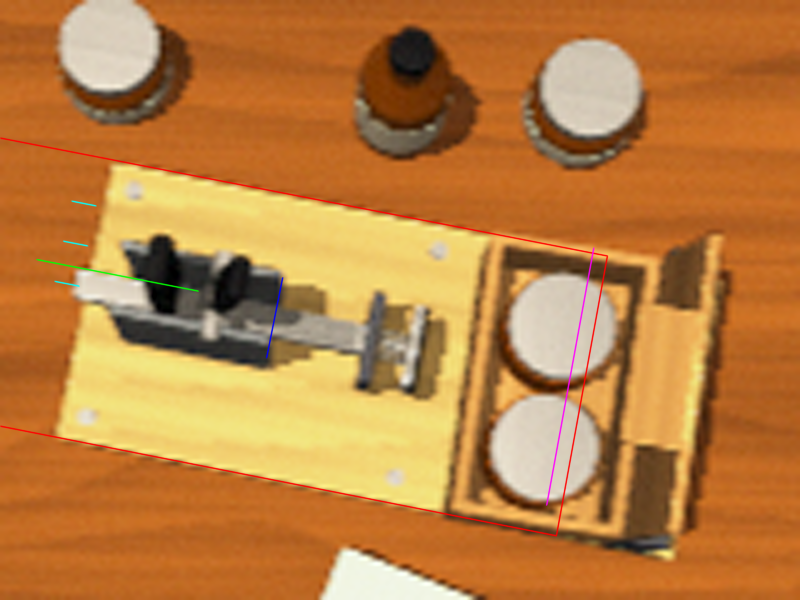

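View pics/s1.png

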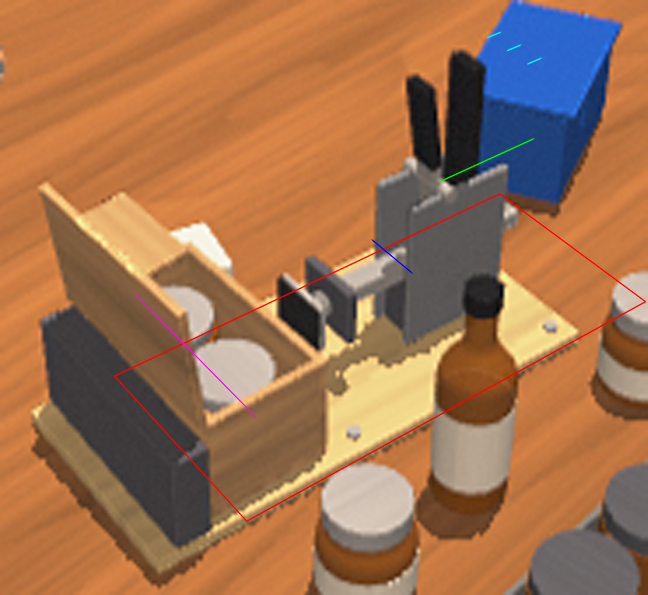

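```bash
python3 - <<'E'
from h import *
np.set_printoptions(precision=4,suppress=True)
T=eyes.read_camera('top');S=eyes.read_camera('scene')
t=lambda u,v:(270+u/5,185+v/5); s=lambda u,v:(210+u/3.5,200+v/3.5)
A=atz(T,t(110,163),.012)[:2];B=atz(T,t(57,433),.012)[:2]
d=A-B; print('width',np.linalg.norm(d))
c0=np.load('c0.npy'); a=(np.arctan2(d[1],d[0])-np.pi/2); print(np.degrees(a),np.degrees(c0[2])-360)
a=c0[2]-2*np.pi
# centre: side lines from c0 good -> combine; left edge mid gives x
M=(A+B)/2; o=M+.175*np.array([np.cos(a),np.sin(a)])
c=(*o,a); print('clamp',c); np.save('c.npy',c)
def wc(p):
    x=p[:2]-o; return np.array([np.cos(a)*x[0]+np.sin(a)*x[1],-np.sin(a)*x[0]+np.cos(a)*x[1],p[2]])
for n,tp,sp in[('lid near',(722,235),(188,318)),('lid far',(685,540),(40,187)),('fixed top',(162,238),(465,55)),('trig top',(235,258),(420,78))]:
    X,e=tri(T,t(*tp),S,s(*sp)); print(n,X,wc(X),e)
print('heel end top corner scene',wc(atz(S,s(160,570),.012)),'left corner scene',wc(atz(S,s(578,330),.012)))
print('fixed/trig centres top', wc(atz(T,t(160,258),.217)),wc(atz(T,t(235,272),.215)))
print('pad top',wc(atz(T,t(418,345),.086)))
print('box jaw edge top',wc(atz(T,t(488,240),.087)),wc(atz(T,t(455,510),.087)))
for k in T,S: print([np.round(proj(k,cw(c,p)),1).tolist() for p in[(-.098,0,.217),(.175,.08,.012),(.175,-.08,.012)]])
E
```

```text
width 0.1555901440643275
-99.20846554513142 -99.90413665771484
clamp (np.float64(0.5503553004661318), np.float64(-0.009403721512047603), np.float64(-1.7436561210394874))
lid near [ 0.5964 -0.162   0.1898] [0.1424 0.0717 0.1898] 0.00771919076928458
lid far [ 0.4453 -0.144   0.191 ] [ 0.1507 -0.0804  0.191 ] 0.006568618357645688
fixed top [0.5773 0.1073 0.2311] [-0.1196  0.0064  0.2311] 0.006588523991182561
trig top [0.5693 0.0724 0.2261] [-0.0838  0.0046  0.2261] 0.00622950272342415
heel end top corner scene [0.1721 0.0812 0.012 ] left corner scene [-0.1797  0.0738  0.012 ]
fixed/trig centres top [-0.1223  0.0008  0.217 ] [-0.0855  0.0014  0.215 ]
pad top [0.0119 0.0002 0.086 ]
box jaw edge top [0.038  0.0627 0.087 ] [ 0.0472 -0.0821  0.087 ]
[[311.8, 238.9], [414.5, 240.6], [404.6, 296.7]]
[[334.8, 222.6], [254.2, 363.1], [217.8, 319.0]]
```

Request:
drive_tool --angular '[[0,0,0.132],[0,0,0.132],[0,0,0.132],[0,0,0],[0,0,0],[0,0,0],[0,0,0],[0,0,0],[0,0,0],[0,0,0],[0,0,0],[0,0,0],[0,0,0],[0,0,0],[0,0,0],[0,0,0],[0,0,0],[0,0,0]]' --delta_pos '[[0,0,-2],[0,0,-2],[0,0,-1],[2.1,-3.2,0],[2.1,-3.2,0],[2.1,-3.2,0],[2.1,-3.2,0],[2.1,-3.2,0],[2.1,-3.2,0],[2.1,-3.2,0],[2.1,-3.2,0],[2.1,-3.2,0],[2.1,-3.2,0],[2.1,-3.2,0],[2.1,-3.2,0],[2.1,-3.2,0],[2.1,-3.2,0],[0,0,0]]' --gripper '[0,0,0,0,0,0,0,0,0,0,0,0,0,0,0,0,0,0]' --squeeze 15

```text
time_s: 3.4
tool_pos: [0.5143, -0.2366, 0.2519]
tool_rot: [-179.8, -0.1, -9.3]
force: [0.0, 0.2, 0.5]
grip_width: 0.0002
grasp_force: 0.0
```

```bash
cat > ov.py <<'E'
from h import *
import sys
def wire(p,c,im,lid,bx):
    def ln(a,b,col):
        u,v=[tuple(int(round(t*16)) for t in proj(p,cw(c,q))) for q in(a,b)]
        cv2.line(im,u,v,col,1,cv2.LINE_AA,4)
    def poly(P,col): [ln(P[i],P[(i+1)%len(P)],col) for i in range(len(P))]
    poly([(-.104,-.011,.217),(-.092,-.011,.217),(-.092,.011,.217),(-.104,.011,.217)],(0,255,255))
    q=.155; poly([(-.071+.085*np.sin(q)+k*.005,j*.011,.132+.085*np.cos(q)) for k,j in((-1,-1),(1,-1),(1,1),(-1,1))],(255,255,0))
    ln((-.125,-.02,.132),(-.04,-.02,.132),(0,255,0));ln((-.125,.02,.132),(-.04,.02,.132),(0,255,0))
    ln((.16,-.07,.085),(.16,.07,.085),(255,0,255))
    B=[(bx-.045,-.075),(bx+.045,-.075),(bx+.045,.075),(bx-.045,.075)]
    poly([(*b,.086) for b in B],(0,0,255)); poly([(*b,.012) for b in B],(0,0,255))
    e=(bx+.045-.096*np.cos(lid),.092+.096*np.sin(lid)); poly([(bx+.045,-.075,.092),(bx+.045,.075,.092),(e[0],.075,e[1]),(e[0],-.075,e[1])],(255,0,0))
def crop(p,c,x0,y0,w,h,s,lid,bx):
    im=cv2.resize(p['pixels'][y0:y0+h,x0:x0+w],None,fx=s,fy=s,interpolation=cv2.INTER_CUBIC).copy()
    q=dict(p); q['mtx']=np.array([[s,0,-x0*s+s/2-.5],[0,s,-y0*s+s/2-.5],[0,0,1.]])@p['mtx']; wire(q,c,im,lid,bx); return im
def both(c,n,lid,bx,T,S):
    a=crop(T,c,280,195,140,105,2.85,lid,bx); b=crop(S,c,210,200,145,170,3.5,lid,bx)
    H=max(a.shape[0],b.shape[0]); f=lambda i:np.vstack([i,np.zeros((H-i.shape[0],i.shape[1],3),np.uint8)])
    im=np.hstack([f(a[:,:399]),f(b[:,:400])])[:600,:800]; cv2.imwrite('pics/'+n,im[...,::-1])
E
python3 - <<'E'
from ov import *
np.set_printoptions(precision=4,suppress=True)
T=eyes.read_camera('top');S=eyes.read_camera('scene')
c=np.load('c.npy'); a=c[2]; c[:2]+=-.025*np.array([np.cos(a),np.sin(a)]); print(c); np.save('c2.npy',c)
both(c,'o1.png',1.75,.110,T,S)
o=telemetry.get_obs(); print(o['time_s'],o['tool_pos'],o['tool_rot'],o['grip_width'])
E
```

```text
[ 0.5547  0.0152 -1.7437]
3.5 [ 0.5108 -0.2425  0.2517] [179.9828   0.0117  -9.788 ] 0.0005713926461322474
```

View pics/o1.png

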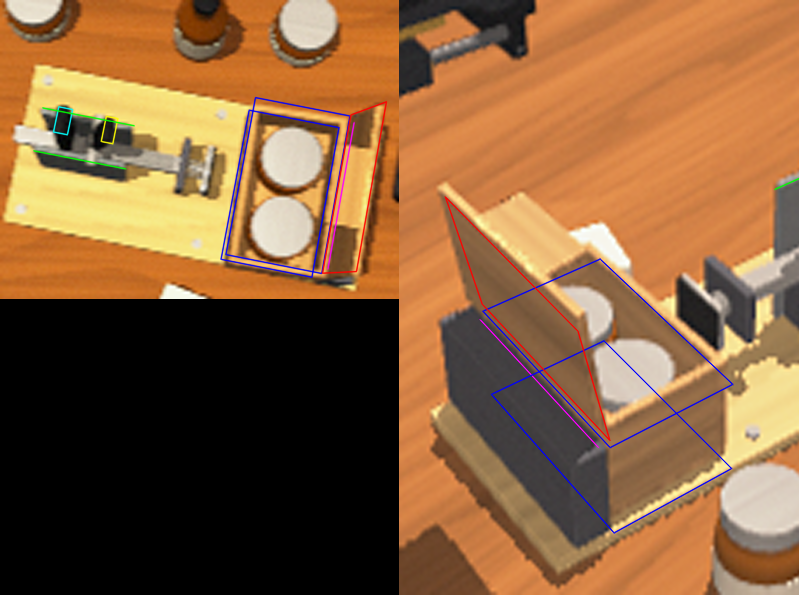

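The overlay agrees in both views. The handle outline sits on the fixed grip at (63,120) in the top half, and the lid stands about 1.8 rad open. Next I lower the closed fingers behind the lid and push it over.

Request:
drive_tool --angular '[[0,0,0],[0,0,0],[0,0,0],[0,0,0],[0,0,0],[0,0,0],[0,0,0],[0,0,0],[0,0,0],[0,0,0],[0,0,0],[0,0,0],[0,0,0],[0,0,0],[0,0,0]]' --delta_pos '[[0,0,3],[0,0,3],[0,0,3.7],[0,-2,0],[0,-2,0],[0,-2,0],[0,-1,0],[0,-1,0],[0,-1,0],[0,-1,0],[0,-1,0],[0,-1,0],[0,-1,0],[0,-0.5,0],[0,0,0]]' --gripper '[0,0,0,0,0,0,0,0,0,0,0,0,0,0,0]'

```text
time_s: 5.0
tool_pos: [0.534, -0.109, 0.1548]
tool_rot: [-180.0, -0.0, -9.8]
force: [-0.2, -0.0, -0.0]
grip_width: 0.0005
grasp_force: 0.0
```

```bash
python3 - <<'E'
from ov import *
T=eyes.read_camera('top');S=eyes.read_camera('scene')
c=np.load('c2.npy'); a=c[2]; c[:2]+=-.003*np.array([-np.sin(a),np.cos(a)]); print(c); np.save('c3.npy',c)
both(c,'o2.png',0.,.110,T,S)
o=telemetry.get_obs(); print(o['time_s'],o['tool_pos'],o['force'])
E
```

```text
[ 0.55170002  0.0157397  -1.74365612]
5.1 [ 0.53365689 -0.11054166  0.15470619] [ 0.81096326  0.06352431 -0.09931162]
```

View pics/o2.png

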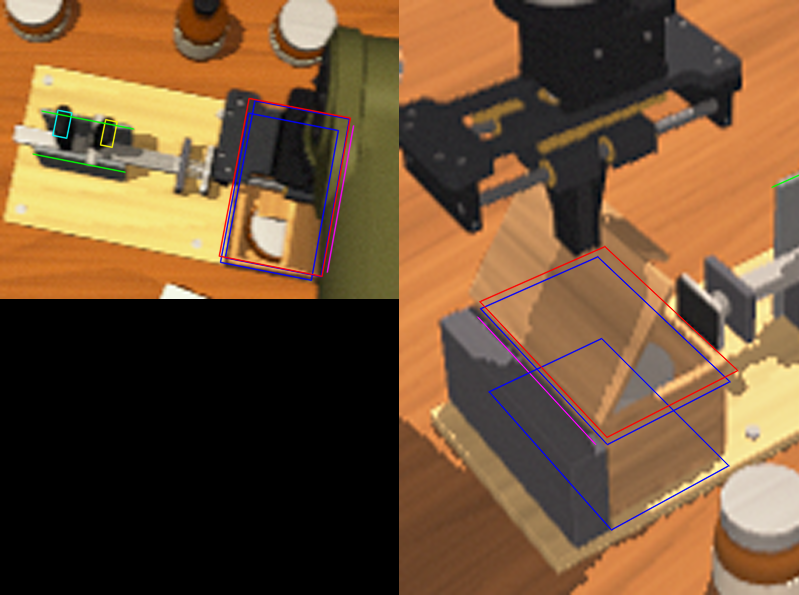

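The lid is past upright at about 1 rad (scene half (640,340)) and sinking, and the fingers carry no force. Now I go up and over to hover above the grips, open.

Request:
drive_tool --angular '[[0,0,0],[0,0,0],[0,0,0],[0,0,0],[0,0,0],[0,0,0],[0,0,0],[0,0,0],[0,0,0],[0,0,0],[0,0,0],[0,0,0],[0,0,0]]' --delta_pos '[[0,0,-3.9],[0,0,-3.9],[0,0,-3.9],[0,0,-3.8],[-0.4,-3,0],[0,-3,0],[0,-3,0],[0,-3,0],[0,-3,0],[0,-3,0],[0,-3,0],[0,0,0],[0,0,0]]' --gripper '[0,0,0,0,8.7,8.7,8.7,8.7,8.7,8.7,8.7,8.7,8.7]'

```text
time_s: 6.4
tool_pos: [0.566, 0.0972, 0.3095]
tool_rot: [180.0, 0.0, -9.9]
force: [0.3, -1.0, -0.6]
grip_width: 0.0649
grasp_force: 0.0
```

```bash
python3 - <<'E'
from ov import *
S=eyes.read_camera('scene')
c=np.load('c3.npy')
im=crop(S,c,215,170,170,170,3.5,0.,.110); cv2.imwrite('pics/o3.png',im[:600,:,::-1])
o=telemetry.get_obs(); print(o['time_s'],o['tool_pos'],o['force'],o['grip_width'])
d=o['tool_pos'][:2]-c[:2];a=c[2];print(d@[np.cos(a),np.sin(a)],d@[-np.sin(a),np.cos(a)])
E
```

```text
6.45 [0.56608697 0.09589231 0.30951493] [ 0.43689691 -0.20307728 -0.11156016] 0.06848691275857377
-0.08143264508645459 0.0003862829924641733
```

View pics/o3.png

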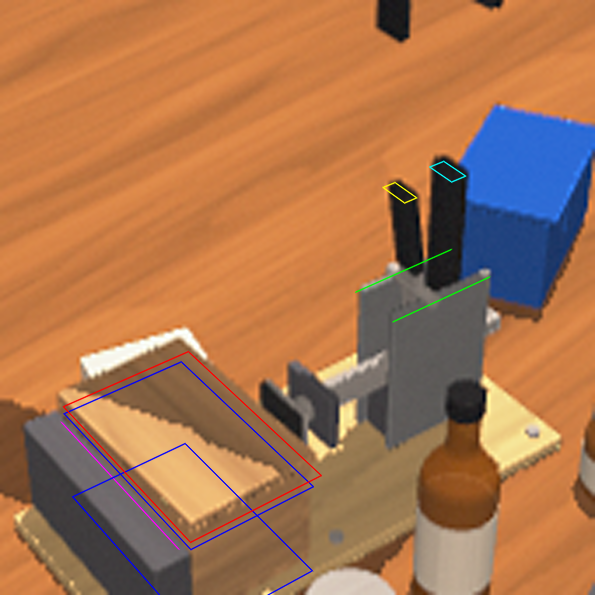

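The lid has sunk to almost shut (front edge near (200,520)), and the handle tops match the outlines at (400,192) and (448,171) within about 2 mm. I'll finish opening and descend round both grips.

Request:
drive_tool --angular '[[0,0,0],[0,0,0],[0,0,0],[0,0,0],[0,0,0],[0,0,0],[0,0,0],[0,0,0],[0,0,0]]' --delta_pos '[[0,0,0],[0,0,0],[0,0,0],[0,0,2],[0,0,2.5],[0,0,2.5],[0,0,2.5],[0,0,2.2],[0,0,0]]' --gripper '[8.7,8.7,8.7,8.7,8.7,8.7,8.7,8.7,8.7]'

```text
time_s: 7.35
tool_pos: [0.5638, 0.0961, 0.1896]
tool_rot: [179.9, 0.3, -10.0]
force: [0.1, 0.2, 0.8]
grip_width: 0.087
grasp_force: 0.0
```

```bash
python3 - <<'E'
from ov import *
S=eyes.read_camera('scene')
c=np.load('c3.npy')
im=crop(S,c,215,170,170,170,3.5,0.,.110); cv2.imwrite('pics/o4.png',im[:600,:,::-1])
o=telemetry.get_obs(); print(o['time_s'],o['tool_pos'],o['force'],o['grip_width'])
E
```

```text
7.4 [0.56502809 0.09649634 0.19168718] [ 0.90108445 -0.35143628  0.74857724] 0.08679842878321727
```

View pics/o4.png

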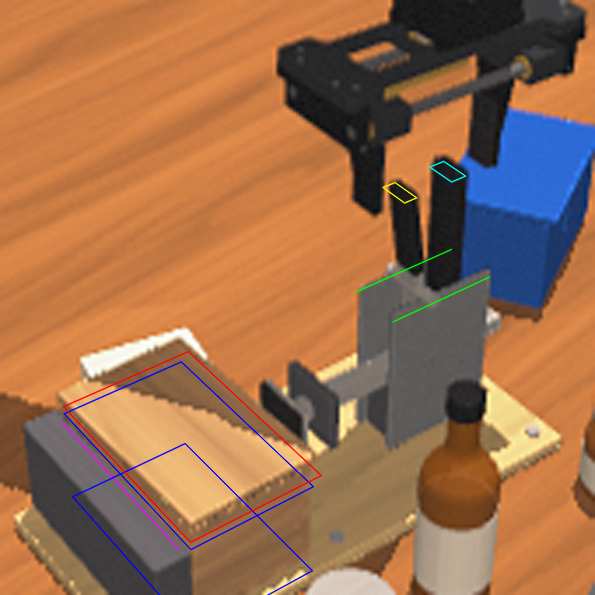

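```bash
python3 - <<'E'
from ov import *
S=eyes.read_camera('scene'); o=telemetry.get_obs(); c=np.load('c3.npy'); M=rot(o['tool_rot'])
f=lambda X:np.round((proj(S,X)-[215,170])*3.5).tolist()
for sy in(1,-1):
    for sx in(1,-1): print(sy,sx,[f(o['tool_pos']+M@np.array([sx*.0095,sy*y,.014])) for y in(.0435,.0585)])
print([f(cw(c,(-.104,.011,z))) for z in(.217,.178)],[f(cw(c,(-.048,.011,.178)))])
q=lambda px:np.round(proj(S,px))
# where are seen tips if at x,y of fingers: heights
for tip,sy in(((370,212),1),((485,165),-1)):
    P=np.array(tip)/3.5+[215,170]; print(sy,atz(S,P,.178), 'expected',o['tool_pos']+M@np.array([.0,sy*.051,.014]))
E
```

```text
1 1 [[382.0, 255.0], [364.0, 263.0]]
1 -1 [[364.0, 241.0], [346.0, 249.0]]
-1 1 [[484.0, 211.0], [501.0, 203.0]]
-1 -1 [[465.0, 198.0], [482.0, 191.0]]
[[464.0, 174.0], [460.0, 224.0]] [[395.0, 253.0]]
1 [0.5282842  0.08480111 0.178     ] expected [0.55723217 0.04668301 0.17917895]
-1 [0.54678409 0.18475545 0.178     ] expected [0.57485852 0.14714849 0.17917375]
```

```bash
python3 - <<'E'
from ov import *
S=eyes.read_camera('scene');T=eyes.read_camera('top'); o=telemetry.get_obs(); c=np.load('c3.npy'); M=rot(o['tool_rot'])
print(o['time_s'],o['tool_pos'],o['qpos'])
old=cv2.imread('pics/o4.png')[...,::-1]; new=crop(S,c,215,170,170,170,3.5,0.,.11)[:600][:old.shape[0]]
print('static diff',np.abs(new[:300].astype(int)-old[:300]).mean())
f=lambda X,x0=215,y0=170:np.round((proj(S,X)-[x0,y0])*3.5).tolist()
for z in (.014,-.026,-.056): print(z,[f(o['tool_pos']+M@np.array([0,s*.051,z])) for s in(1,-1)])
P=np.array([.56608,.09589,.3095]); print('hover',[f(P+M@np.array([0,s*(.034+.0075),.014])) for s in(1,-1)],'seen (393,40)')
P=np.array([.53366,-.1105,.1547]); print('push',[f(P+M@np.array([0,s*.0075,.014]),210,200) for s in(1,-1)],'seen (180,255)')
# dark-silhouette of the fingers, top view of gripper centre
for n,p in(('S',S),('T',T)):
    for t in('grip','lever','trigger_top'): print(n,t,[(np.round(d['centre']).tolist(),round(d['p'],2)) for d in models.search_frame(p,t)[:2]])
E
```

```text
7.55 [0.56687654 0.09734506 0.19434078] [  20.89132982   12.63761685  -38.23448432   93.7464972     8.0399585
   76.25885596 -118.5005832 ]
static diff 4.237075630252101
0.014 [[366.0, 251.0], [484.0, 199.0]]
-0.026 [[367.0, 199.0], [489.0, 149.0]]
-0.056 [[369.0, 159.0], [492.0, 110.0]]
hover [[381.0, 91.0], [483.0, 53.0]] seen (393,40)
push [[167.0, 295.0], [188.0, 286.0]] seen (180,255)
S grip [([315.0, 299.0], 0.85)]
S lever [([318.0, 356.0], 0.67), ([331.0, 235.0], 0.6)]
S trigger_top [([328.0, 236.0], 0.75)]
T grip [([361.0, 259.0], 0.63)]
T lever [([347.0, 210.0], 0.71), ([381.0, 265.0], 0.64)]
T trigger_top []
```

```bash
python3 - <<'E'
from ov import *
S=eyes.read_camera('scene');T=eyes.read_camera('top'); o=telemetry.get_obs(); M=rot(o['tool_rot']); t0=o['tool_pos']
print(o['time_s'],t0,o['tool_rot'],o['force'])
def go(p,x0,y0,w,h,s):
    im=cv2.resize(p['pixels'][y0:y0+h,x0:x0+w],None,fx=s,fy=s,interpolation=cv2.INTER_CUBIC).copy()
    q=dict(p); q['mtx']=np.array([[s,0,-x0*s+s/2-.5],[0,s,-y0*s+s/2-.5],[0,0,1.]])@p['mtx']
    def pl(P,col): cv2.polylines(im,[np.round([proj(q,t0+M@np.array(v))*16 for v in P]).astype(np.int32)],True,col,1,cv2.LINE_AA,4)
    pl([(-.0375,-.095,-.056),(.0375,-.095,-.056),(.0375,.095,-.056),(-.0375,.095,-.056)],(255,0,0))
    for g in(1,-1):
        for z in(.014,-.056): pl([(-.0095,g*.0435,z),(.0095,g*.0435,z),(.0095,g*.0585,z),(-.0095,g*.0585,z)],(0,255,255))
    return im
a=go(T,265,170,100,148,4);b=go(S,270,130,100,148,4)
cv2.imwrite('pics/o5.png',np.hstack([a,b])[...,::-1])
E
```

```text
7.95 [0.56604017 0.09723439 0.19297903] [ 1.79998689e+02 -2.25721323e-02 -9.92112785e+00] [-0.22483201  0.24038917  0.34820467]
```

View pics/o5.png

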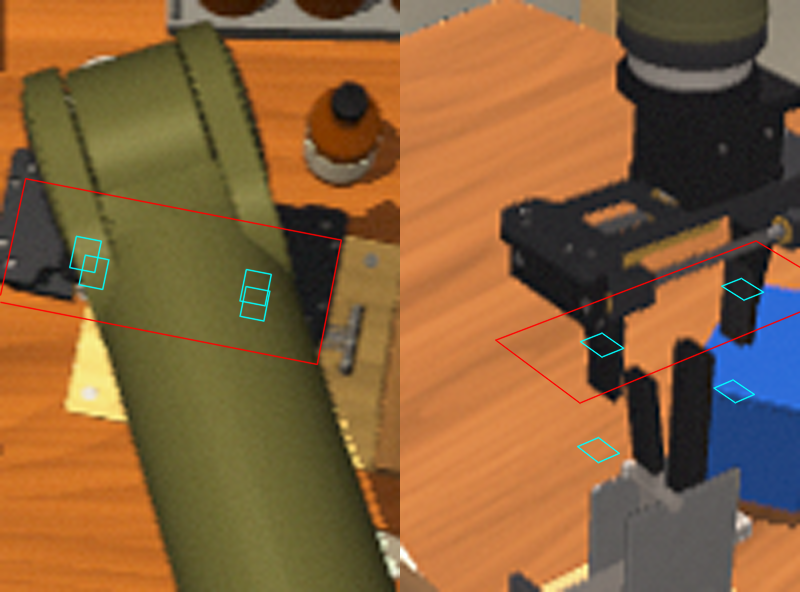

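The fingers appear about 30 mm higher in the scene view than the state implies: tips at (605,395) and (740,340), level with the grip tops, against predicted (598,450) and (735,390). Lowering to a reported z of 0.168 is safe under either reading, so I'll do that slowly and watch the force.

Request:
drive_tool --angular '[[0,0,0],[0,0,0],[0,0,0],[0,0,0],[0,0,0],[0,0,0]]' --delta_pos '[[0,0,0.5],[0,0,0.5],[0,0,0.5],[0,0,0.5],[0,0,0.4],[0,0,0]]' --gripper '[8.7,8.7,8.7,8.7,8.7,8.7]'

```text
time_s: 8.55
tool_pos: [0.5654, 0.0971, 0.1678]
tool_rot: [180.0, 0.1, -9.9]
force: [0.5, -0.5, -0.1]
grip_width: 0.0868
grasp_force: 0.0
```

```bash
python3 - <<'E'
from ov import *
S=eyes.read_camera('scene'); o=telemetry.get_obs(); M=rot(o['tool_rot']); t0=o['tool_pos']
print(o['time_s'],t0,o['force'])
np.save('S.npy',S['pixels'])
# dark pixels of fingers: find lowest dark pixel in column bands round the expected finger columns
g=S['pixels'].max(2)
for s in(1,-1):
    u=proj(S,t0+M@np.array([0,s*.051,.014])); x=int(u[0]); print('exp tip',np.round(u,1))
    for col in range(x-3,x+6,2):
        r=np.where(g[180:260,col]<45)[0]+180; print(col,r.min() if len(r) else None,r[np.where(np.diff(r)>3)[0]].tolist(),r.max() if len(r) else None)
E
```

```text
8.6 [0.56567408 0.09717872 0.16830331] [0.2482859  0.12224583 0.4010562 ]
exp tip [318.7 250.7]
315 190 [193, 214] 221
317 189 [192, 202] 235
319 188 [192, 219] 236
321 188 [191, 212] 238
323 187 [190] 238
exp tip [352.2 235.8]
349 180 [194] 221
351 180 [193] 222
353 180 [199] 224
355 180 [198] 224
357 180 [197] 218
```

The tips now reach well below the grip tops (row 238 against about 228). Next I centre on the squeezed position and close slowly to feel the trigger.

Request:
drive_tool --angular '[[0,0,0],[0,0,0],[0,0,0],[0,0,0],[0,0,0],[0,0,0],[0,0,0],[0,0,0],[0,0,0],[0,0,0]]' --delta_pos '[[0,-0.4,0],[0,-0.4,0],[0,0,0],[0,0,0],[0,0,0],[0,0,0],[0,0,0],[0,0,0],[0,0,0],[0,0,0]]' --gripper '[8.7,8.7,8,7.5,7,6.5,6,5.5,5,5]' --squeeze 12

```text
time_s: 9.6
tool_pos: [0.5672, 0.1021, 0.169]
tool_rot: [179.8, 0.0, -10.1]
force: [-2.5, -5.7, 3.9]
grip_width: 0.0515
grasp_force: 2.6
```

Request:
drive_tool --angular '[[0,0,0],[0,0,0],[0,0,0],[0,0,0],[0,0,0],[0,0,0],[0,0,0]]' --delta_pos '[[0,0,0],[0,0,0],[0,0,0],[0,0,0],[0,0,0],[0,0,0],[0,0,0]]' --gripper '[4.5,4,3.5,3,2.6,2.6,2.6]'

```text
time_s: 10.3
tool_pos: [0.5682, 0.1062, 0.1692]
tool_rot: [-179.9, -0.1, -9.9]
force: [3.7, 1.5, 1.9]
grip_width: 0.0284
grasp_force: 12.3
```

```bash
cat > pad.py <<'E'
from ov import *
np.set_printoptions(precision=4,suppress=True)
o=telemetry.get_obs(); print(o['time_s'],o['tool_pos'],o['force'],o['grip_width'],o['grasp_force'])
S=eyes.read_camera('scene');T=eyes.read_camera('top');c=np.load('c3.npy');a=c[2]
ux=np.array([np.cos(a),np.sin(a)])
for n,p in(('S',S),('T',T)):
    for d in models.cut_out(p,'pad')[:2]:
        w=atz(p,d['centre'],.068 if n=='S' else .08); print(n,np.round(d['centre']),round(d['p'],2),'clamp x,y',(w[:2]-c[:2])@ux,(w[:2]-c[:2])@[-ux[1],ux[0]])
E
python3 pad.py
```

```text
10.3 [0.5682 0.1062 0.1692] [3.7372 1.4641 1.9095] 0.028394271313884518 12.315270225517452
S [295. 288.] 0.41 clamp x,y 0.03049980695980774 -0.007063253922618882
T [381. 262.] 0.51 clamp x,y 0.11185704077903112 -0.0017944573006324245
T [354. 255.] 0.48 clamp x,y 0.03797608568678618 0.0019447813867829785
```

Request:
drive_tool --angular '[[0,0,0],[0,0,0],[0,0,0],[0,0,0],[0,0,0],[0,0,0],[0,0,0]]' --delta_pos '[[0,0,0],[0,0,0],[0,0,0],[0,0,0],[0,0,0],[0,0,0],[0,0,0]]' --gripper '[4,5,6,7,7.4,7.4,7.4]'

```text
time_s: 11.2
tool_pos: [0.5671, 0.1054, 0.1686]
tool_rot: [-180.0, 0.0, -9.9]
force: [-0.6, 0.8, -0.2]
grip_width: 0.0719
grasp_force: 0.0
```

```bash
cat > pad2.py <<'E'
from pad import *
old=np.load('S.npy'); new=S['pixels']; c3=c
# dark rubber pad silhouettes: left-most dark columns of the pad; compare before/after
f=lambda im:cv2.resize(im[255:320,255:340],None,fx=4,fy=4,interpolation=cv2.INTER_CUBIC)
cv2.imwrite('pics/ba_%.1f.png'%o['time_s'],np.hstack([f(old),f(new)])[...,::-1])
# optical shift of the jaw patch via template
t=old[272:312,288:312]; r=cv2.matchTemplate(new[255:345,240:345],t,cv2.TM_CCOEFF_NORMED); _,v,_,l=cv2.minMaxLoc(r)
sx,sy=l[0]+240-288,l[1]+255-272; k=[proj(S,cw(c,(x,0,.068))) for x in(.03,.05)]; d=(k[1]-k[0])/20
print('template',v,(sx,sy),'mm',np.dot((sx,sy),d)/np.dot(d,d),'px/mm',d)
E
python3 pad2.py
```

```text
11.2 [0.5671 0.1054 0.1686] [-0.6399  0.8004 -0.2461] 0.07193099287724317 0.0
S [298. 288.] 0.55 clamp x,y 0.024245326261861985 -0.003369904315212959
S [330. 237.] 0.51 clamp x,y -0.169437686545589 -0.1210758745533415
T [358. 255.] 0.61 clamp x,y 0.04874236222430236 0.0024257308702466543
template 0.7492990493774414 (-4, 1) mm 10.317138823504452 px/mm [-0.3522  0.1704]
```

The pump advanced the jaw about 11 mm, and the pad is near rod 0.046. Second pump, still capped at 12 N.

Request:
drive_tool --angular '[[0,0,0],[0,0,0],[0,0,0],[0,0,0],[0,0,0],[0,0,0],[0,0,0],[0,0,0],[0,0,0],[0,0,0]]' --delta_pos '[[0,0,0],[0,0,0],[0,0,0],[0,0,0],[0,0,0],[0,0,0],[0,0,0],[0,0,0],[0,0,0],[0,0,0]]' --gripper '[6.5,5.8,5.1,4.4,3.8,3.2,2.8,2.6,2.6,2.6]' --squeeze 12

```text
time_s: 12.4
tool_pos: [0.5681, 0.1062, 0.1691]
tool_rot: [-179.9, -0.1, -9.9]
force: [3.1, 1.8, 1.3]
grip_width: 0.029
grasp_force: 12.4
```

```bash
python3 pad2.py
```

```text
12.4 [0.5681 0.1062 0.1691] [3.0888 1.7583 1.3171] 0.029040437471980325 12.422281068284065
S [313. 301.] 0.7 clamp x,y 0.022967365600062187 0.05332195522647768
S [346. 318.] 0.59 clamp x,y -0.003426109756779823 0.13747856686040028
T [363. 256.] 0.4 clamp x,y 0.061973290165713325 0.004213984625535094
template 0.545760989189148 (-15, -5) mm 28.94957395217813 px/mm [-0.3522  0.1704]
```

Request:
drive_tool --angular '[[0,0,0],[0,0,0],[0,0,0],[0,0,0],[0,0,0],[0,0,0],[0,0,0]]' --delta_pos '[[0,0,0],[0,0,0],[0,0,0],[0,0,0],[0,0,0],[0,0,0],[0,0,0]]' --gripper '[4,5,6,7,7.4,7.4,7.4]'

```text
time_s: 13.3
tool_pos: [0.567, 0.1054, 0.1685]
tool_rot: [-180.0, 0.0, -9.9]
force: [0.5, -0.1, -0.4]
grip_width: 0.0719
grasp_force: 0.0
```

```bash
python3 pad2.py
```

```text
13.3 [0.567  0.1054 0.1685] [ 0.5093 -0.1013 -0.3833] 0.0719194516363323 0.0
T [361. 256.] 0.58 clamp x,y 0.056613513092451384 0.0009686147942752493
T [380. 262.] 0.16 clamp x,y 0.10958120871423525 -0.004152443926163672
template 0.5500255227088928 (-14, -4) mm 27.7616744800111 px/mm [-0.3522  0.1704]
```

Pad near 0.057 and trigger out. Third squeeze: slow, capped at 12 N, to see where it stalls.

Request:
drive_tool --angular '[[0,0,0],[0,0,0],[0,0,0],[0,0,0],[0,0,0],[0,0,0],[0,0,0],[0,0,0],[0,0,0],[0,0,0],[0,0,0],[0,0,0],[0,0,0]]' --delta_pos '[[0,0,0],[0,0,0],[0,0,0],[0,0,0],[0,0,0],[0,0,0],[0,0,0],[0,0,0],[0,0,0],[0,0,0],[0,0,0],[0,0,0],[0,0,0]]' --gripper '[6.6,6.1,5.6,5.1,4.7,4.3,3.9,3.5,3.1,2.8,2.6,2.6,2.6]' --squeeze 12

```text
time_s: 14.8
tool_pos: [0.5673, 0.1017, 0.1693]
tool_rot: [179.7, -0.0, -10.0]
force: [-2.9, -6.3, 4.9]
grip_width: 0.0379
grasp_force: 12.0
```

Request:
drive_tool --angular '[[0,0,0],[0,0,0],[0,0,0],[0,0,0]]' --delta_pos '[[0,0.15,0],[0,0.15,0],[0,0,0],[0,0,0]]' --gripper '[2.6,2.6,2.6,2.6]'

```text
time_s: 15.2
tool_pos: [0.5673, 0.1017, 0.1692]
tool_rot: [180.0, -0.1, -9.9]
force: [0.7, -3.9, 5.0]
grip_width: 0.0375
grasp_force: 12.0
```

```bash
python3 pad2.py
```

```text
15.2 [0.5673 0.1017 0.1692] [ 0.6714 -3.9243  4.954 ] 0.03750966518204275 12.001774777891114
S [305. 286.] 0.27 clamp x,y 0.006212293578806324 0.0005693414166283193
T [362. 255.] 0.51 clamp x,y 0.059159110800970555 0.004753575864828613
T [353. 256.] 0.26 clamp x,y 0.03638309119597822 -0.0011060155719755712
template 0.5478845238685608 (-9, 0) mm 20.70906893220867 px/mm [-0.3522  0.1704]
```

The fixed-side finger bears on the handle, since the TCP didn't move when commanded. I'll take out the rest of the side load and raise the squeeze in steps.

Request:
drive_tool --angular '[[0,0,0],[0,0,0],[0,0,0],[0,0,0]]' --delta_pos '[[0,0.15,0],[0,0.1,0],[0,0,0],[0,0,0]]' --gripper '[2.6,2.6,2.6,2.6]' --squeeze 14

```text
time_s: 15.8
tool_pos: [0.5674, 0.1017, 0.1691]
tool_rot: [-179.8, -0.1, -9.9]
force: [4.6, 2.5, 1.8]
grip_width: 0.0378
grasp_force: 14.0
```

Request:
drive_tool --angular '[[0,0,0],[0,0,0],[0,0,0],[0,0,0]]' --delta_pos '[[0,0,0],[0,0,0],[0,0,0],[0,0,0]]' --gripper '[2.6,2.6,2.6,2.6]' --squeeze 16

```text
time_s: 16.2
tool_pos: [0.5674, 0.1017, 0.1691]
tool_rot: [-179.8, -0.1, -9.8]
force: [4.0, 2.7, 2.7]
grip_width: 0.0376
grasp_force: 16.0
```

Request:
drive_tool --angular '[[0,0,0],[0,0,0],[0,0,0],[0,0,0]]' --delta_pos '[[0,0,0],[0,0,0],[0,0,0],[0,0,0]]' --gripper '[2.6,2.6,2.6,2.6]' --squeeze 18

```text
time_s: 16.6
tool_pos: [0.5674, 0.1018, 0.1692]
tool_rot: [-179.8, -0.1, -9.8]
force: [5.2, 2.6, 2.1]
grip_width: 0.0377
grasp_force: 18.1
```

Request:
drive_tool --angular '[[0,0,0],[0,0,0],[0,0,0],[0,0,0]]' --delta_pos '[[0,0,0],[0,0,0],[0,0,0],[0,0,0]]' --gripper '[2.6,2.6,2.6,2.6]' --squeeze 20

```text
time_s: 17.0
tool_pos: [0.5674, 0.102, 0.1691]
tool_rot: [-179.8, -0.1, -9.8]
force: [4.9, 3.3, 2.8]
grip_width: 0.0373
grasp_force: 20.1
```

Little movement from 12 to 20 N. I'll use the last picture to check the box, pad and fingers before going further.

```bash
python3 - <<'E'
from ov import *
S=eyes.read_camera('scene');T=eyes.read_camera('top');c=np.load('c3.npy')
f=lambda p,x,y,w,h,s:cv2.resize(p['pixels'][y:y+h,x:x+w],None,fx=s,fy=s,interpolation=cv2.INTER_CUBIC)
a=f(S,225,190,135,170,3.5); t=f(T,335,220,85,80,4)
b=np.zeros((595,340,3),np.uint8); b[:320]=t[:595,:340]
cv2.imwrite('pics/o6.png',np.hstack([a[:595,:460],b])[...,::-1])
print(telemetry.get_obs()['grip_width'])
E
```

```text
0.03708180028690417
```

View pics/o6.png

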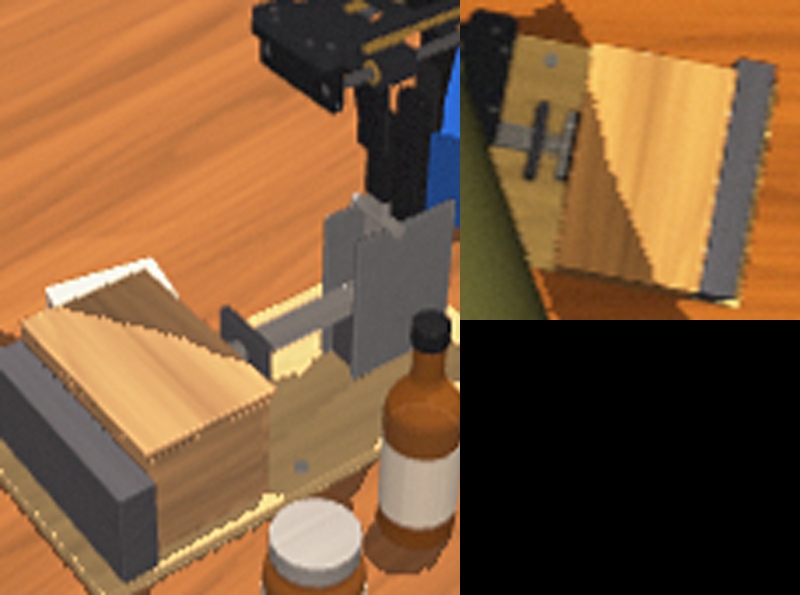

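The lid is shut at (150,380) with the pad's jaw at its lip near (240,345). The box touches the heel, and both fingers are on the grips at (400,170). One more small step up.

Request:
drive_tool --angular '[[0,0,0],[0,0,0],[0,0,0],[0,0,0],[0,0,0]]' --delta_pos '[[0,0,0],[0,0,0],[0,0,0],[0,0,0],[0,0,0]]' --gripper '[2.6,2.6,2.6,2.6,2.6]' --squeeze 22

```text
time_s: 17.6
tool_pos: [0.5675, 0.1025, 0.1691]
tool_rot: [-179.8, -0.2, -9.8]
force: [5.6, 4.7, 1.1]
grip_width: 0.0362
grasp_force: 22.3
```

Request:
drive_tool --angular '[[0,0,0],[0,0,0],[0,0,0],[0,0,0],[0,0,0],[0,0,0]]' --delta_pos '[[0,0,0],[0,0,0],[0,0,0],[0,0,0],[0,0,0],[0,0,0]]' --gripper '[2.6,2.6,2.6,2.6,2.6,2.6]'

```text
time_s: 18.2
tool_pos: [0.5675, 0.1025, 0.1691]
tool_rot: [-179.8, -0.2, -9.8]
force: [5.5, 4.5, 2.2]
grip_width: 0.0362
grasp_force: 22.3
```

```bash
python3 -c "
from cell import env
print(env.sign_off())"
```

```text
the job is handed in; nothing more can be done
None
```

I shut the lid, pumped the clamp until the pad bore on the lip, and handed the job in at about 18 s with the trigger still squeezed. I estimate about 20 N on the box (16–25 N) from the grip force and trigger travel. The verdict was not returned.

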